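# Rack the spare piston pins by length and offer the right pin up to the rod

## Robot

A 7-joint arm with a two-finger parallel gripper is mounted at the origin on the work surface. World frame = base frame: x ahead of the robot, y to its left, z up, the work surface at z = 0. Lengths are in m, angles in rad, forces in N, time in s.
With the tool pointing down it reaches from about 0.4 to 0.9 m from the base axis. Payload 5.6 kg.
Tool frame: the origin (TCP) lies at the very end of the fingers, on their centre line; the grasp point (between the pads) lies 19 mm behind it; z points along the fingers, y is the line along which they close (so a half turn about z gives the same grasp; the last joint's range is limited). The gripper opens to 92 mm and grips with 3 to 60 N. Pads are 20 mm wide; open, the fingers measure 128 mm over their backs; the gripper's body (75 mm by 189 mm) begins 69 mm behind the grasp point.
Start: joints at [1.156, 0.468, -0.012, 1.603, 0.006, 1.071, -0.056], TCP at [0.236, -0.606, 0.215] pointing down, gripper open.
Joint ranges: [-2.53, 2.53], [-0.31, 2.02], [-1.57, 1.55], [0.28, 2.44], [-1.29, 4.43], [0.15, 1.84], [-2.92, 2.92]. Speed limits (rad/s): [2.57, 2.57, 3.14, 3.14, 3.14, 3.14, 3.14].

## Interface

Orientations are given as a 3x3 rotation matrix whose columns are the frame's x, y, z axes.
In Python, from bench import move_ptp, servo_line, move_joints, command_gripper, pause, ik, state, capture, camera_model, MotionError, close_job gives the robot as it stands. The module is installed in compiled form; this text tells all that it offers. Calls block until the motion is done:
- move_ptp(position, orientation): joint-space move of the TCP to a pose.
- servo_line(position, rot=None, v=0.15, force_limit=None): straight line of the TCP; rot=None keeps the orientation; v is the mean speed in m/s. With force_limit (N) it stops when the force on the tool has changed by that much, and returns True; else False.
- move_joints(angles): joint-space move.
- command_gripper(opening, force=None): opening from 0.0 (shut) to 1.0 (fully open); force is the grip in N (None keeps the last); returns when the fingers have stopped.
- pause(seconds).
- ik(position, orientation): joint angles nearest the present ones, or None.
- state(): the state.
- capture(name): name is "scene" or "top"; returns the picture (420x560x3 uint8, blue, green, red); there is no depth.
- camera_model(name): a dict with "fx", "fy", "cx", "cy" (pixels), "extrinsics" (4x4, takes a point from world to camera coordinates). Camera axes: x right, y up, looking along -z (the intrinsics and any distortion apply to the point x, -y, -z); pixel columns grow to the right and rows downward; lengths in m; the calibration is good to about 2 mm. A picture is of the moment at which its call begins. camera_model takes no time and is no camera call.
A pose or a line that the arm cannot do raises MotionError and nothing moves.
- close_job(): hands the job in; it is judged then, once.
The state is a dict: "clock": time; "q": joint angles; "joint_vel": joint speeds; "effort": joint torques, N m; "tool_pos": TCP position; "eef_rot": TCP orientation; "contact_force": force on the tool from outside, world axes, zero at the start; "torque": the same for the moment, N m; "finger_gap": opening from 0.0 (shut) to 1.0 (fully open); "grasp_force": force on a finger pad.
Only numpy, scipy, OpenCV 4.12 (cv2) and the standard library are available. Lean on these libraries where they do the work, as an engineer would, in place of code of your own. Each camera call takes 0.05 s, during which the arm holds its last target. There are 200 camera calls.

## Task

Three loose piston pins, alike but for their length, stand on the bench. Stand the short one in the free pocket of the storage block's row of short pins and the long one in the free pocket of its row of long pins; then take the remaining middle-length pin, carry it over the bolt bin and hold it upright about 10 mm above the small eye of the clamped connecting rod, in line with the bore and never touching the rod. Do not knock the bolt bin, the racked pins or the other things on the bench, and finish while still holding the pin there.

Things in the scene. Friction and masses are not known exactly. Their poses are not given: they have to be found in the camera images.
- short_pin_center (a point): centre (half-way up) of the loose short pin: plain steel piston pin, a 22 mm diameter cylinder 46 mm long, about 74 g, standing upright; z up its length
- middle_pin_center (a point): centre (half-way up) of the loose middle-length pin, the one for the rod: plain steel piston pin, a 22 mm diameter cylinder 62 mm long, about 99 g, standing upright; z up its length
- long_pin_center (a point): centre (half-way up) of the loose long pin: plain steel piston pin, a 22 mm diameter cylinder 78 mm long, about 125 g, standing upright; z up its length
- short_pin: the same short pin, origin at the centre of its lower end
- middle_pin: the same middle-length pin, origin at the centre of its lower end
- long_pin: the same long pin, origin at the centre of its lower end
- rack: fixed grey plastic storage block, 170 x 140 x 22 mm (its x, y, z), origin at the centre of its underside. Two rows of three round pockets run along its x, 32 mm wide and 10 mm deep (floor 12 mm above the bench), at x = -52, 0, 52 mm; the row at y = +40 mm is for short pins (pockets at x = -52 and 0 taken), the row at y = -40 mm for long pins (x = 0 and 52 taken)
- free_pocket_short_row (a point): centre of the mouth of the free pocket in the row of short pins, level with the block's top face (22 mm above the bench); axes as the block's; racked neighbour 52 mm away along x, the long row 80 mm away along y
- free_pocket_long_row (a point): centre of the mouth of the free pocket in the row of long pins, level with the block's top face (22 mm above the bench); axes as the block's; racked neighbour 52 mm away along x, the short row 80 mm away along y
- rod_fixture: aluminium connecting rod clamped lying flat in a fixed fixture with a 225 x 85 mm green base plate; origin on the bench under the small eye; the rod runs from there along +x to its big eye 145 mm away; the clamp, up to 91 mm high, crosses the rod at x = 85 mm
- small_eye (a point): centre of the bore of the rod's small eye (outside 38 mm, bore 23 mm) at its upper face, 75 mm above the bench; z is the bore axis, up
- bolt_bin: fixed narrow blue steel bin full of bolts, standing between the storage block and the rod: 270 x 50 mm (its x, y), walls 90 mm high, bolts up to 105 mm; origin at the centre of its underside
- hammer: hammer lying on the bench, 280 mm, handle to its -x; bystander
- wrench: wrench lying on the bench, 170 mm, along its x; bystander
- bearing_ring: steel bearing ring lying flat, 52 mm across, 15 mm high; bystander
- big_bearing: steel bearing ring lying flat, 68 mm across, 18 mm high; bystander
- grease_tub: white tub with a band, 80 mm across, 90 mm high; bystander
- oil_can: grey bottle, 60 mm across, 160 mm high; bystander
- racked_short_1_center (a point): centre of a 46 mm pin (22 mm diameter, upright) already standing in the storage block; bystander
- racked_short_2_center (a point): centre of a 46 mm pin (22 mm diameter, upright) already standing in the storage block; bystander
- racked_long_1_center (a point): centre of a 78 mm pin (22 mm diameter, upright) already standing in the storage block; bystander
- racked_long_2_center (a point): centre of a 78 mm pin (22 mm diameter, upright) already standing in the storage block; bystander
Not all that is in view belongs to the job. Leave any purple look-alike of the short_pin alone. What is shaped like the long_pin but orange is not meant.

How it is judged:
By the outcome, as a careful person would: the job done as asked, in the order asked, and still so for the second after the job is handed in, while the arm keeps its last pose, push and grip.
It also fails if it takes over 72 s, if anything falls off the work surface, if the arm or the gripper's body presses on something with over 40 N, if the wrist force passes 120 N, or if a joint passes its speed limit or range.

## Working session

There is one attempt and no reset: what is moved stays moved. The work goes in short steps, each a Python script; the robot and the scene stay as the last script left them, time stands still between calls to the robot, and variables do not carry over. Pictures are saved under pics/ and viewed, at most 10 in all, crops included, and the job is handed in when it is done.

```bash
mkdir -p pics
python3 - <<'E'
from bench import *
import cv2
for n in ("scene","top"):
    cv2.imwrite(f"pics/{n}0.png",capture(n)); m=camera_model(n); print(n,m)
s=state();print(s["clock"],s["tool_pos"],s["eef_rot"],s["finger_gap"])
E
```

```text
scene {'fx': 401.15473876634985, 'fy': 401.15473876634985, 'cx': 285.83842984289504, 'cy': 211.12553263347024, 'extrinsics': array([[ 0.86975539,  0.49348166,  0.00118972, -0.51037272],
       [-0.40367009,  0.7100727 ,  0.57692913,  0.12087613],
       [ 0.28385916, -0.50226747,  0.81679334, -1.09492818],
       [ 0.        ,  0.        ,  0.        ,  1.        ]])}
top {'fx': 471.95470118319395, 'fy': 471.95470118319395, 'cx': 286.2103335321934, 'cy': 202.66924666323243, 'extrinsics': array([[-0.00171251, -0.99997814, -0.00638689,  0.06054082],
       [ 0.99838033, -0.0020729 ,  0.05685444, -0.56257468],
       [-0.05686643, -0.00627918,  0.99836205, -1.21638934],
       [ 0.        ,  0.        ,  0.        ,  1.        ]])}
0.1 [ 0.23587976 -0.60514163  0.21374423] [[ 9.31703190e-01  3.63219897e-01 -6.86679184e-04]
 [ 3.63220523e-01 -9.31702137e-01  1.40686394e-03]
 [-1.28779488e-04 -1.56019559e-03 -9.99998775e-01]] 0.9966631648840489
```

View pics/scene0.png

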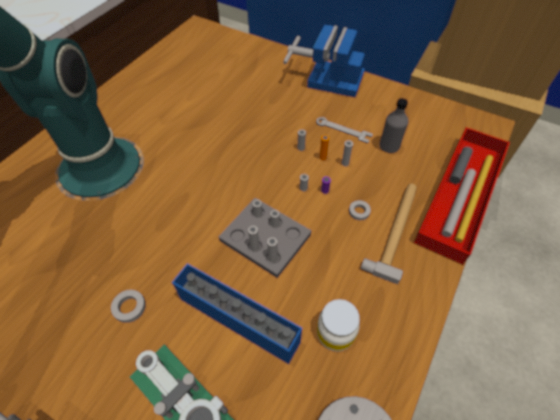

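View pics/top0.png

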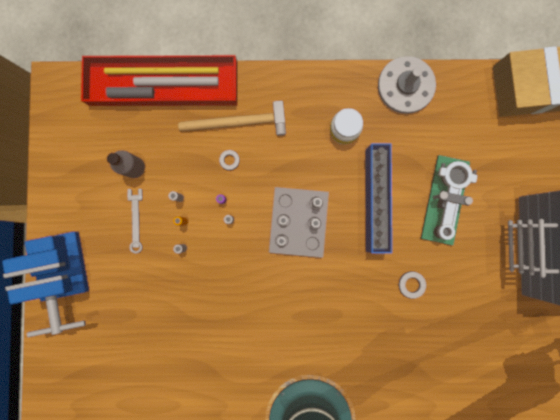

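The scene view shows grey pins at about (301,139), (347,152) and (304,182), an orange one at (324,148) and a purple one at (326,185). The rack is at (265,236), the bin at (237,311) and the small eye at (148,360). Next I'll enlarge them.

Run:
```python
import cv2,numpy as np
s=cv2.imread("pics/scene0.png");t=cv2.imread("pics/top0.png")
z=lambda im,x,y,w,h,k:cv2.resize(im[y:y+h,x:x+w],None,fx=k,fy=k,interpolation=cv2.INTER_CUBIC)
cv2.imwrite("pics/c1.png",np.hstack([z(s,280,110,80,100,5),z(t,160,180,80,100,5)]))
cv2.imwrite("pics/c2.png",np.hstack([z(t,262,180,80,100,5),z(t,415,150,80,100,5)]))
```

```text
(no output)
```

View pics/c1.png

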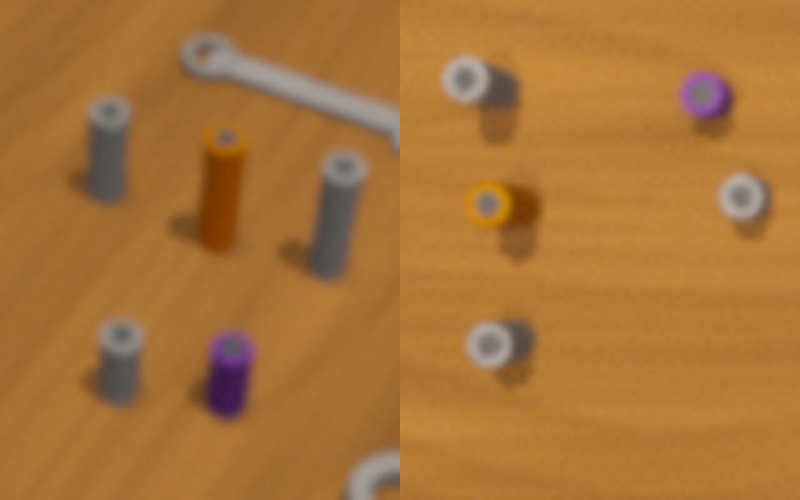

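View pics/c2.png

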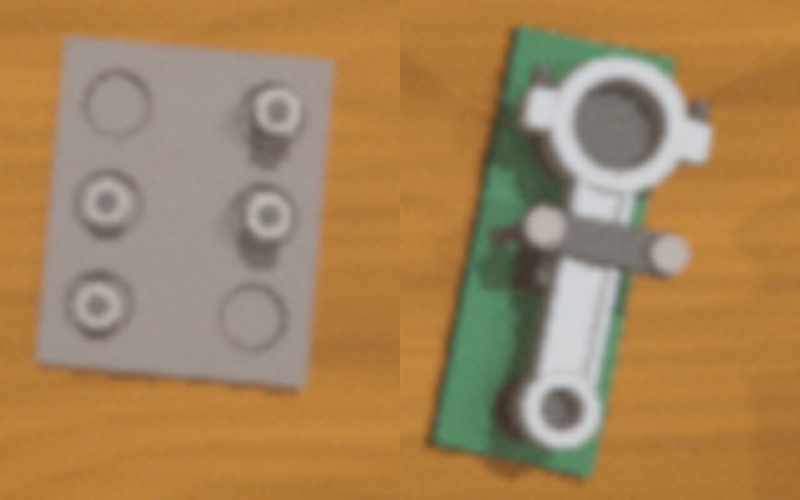

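Of the two crops, c1 is the one that identifies the loose pins:
- **Grey, scene (349,143) / top (173,196):** about as tall as the orange look-alike, so it is the long pin.
- **Grey, scene (302,132) / top (178,249):** clearly shorter, so it is the middle pin.
- **Grey, scene (304,177) / top (228,219):** as short as the purple one, so it is the short pin.

Orange at top (178,221) and purple at top (220,199) are decoys. c2 shows the free short pocket at top (286,201), the free long pocket at (312,244) and the small eye at (447,232).

```bash
cat > h.py <<'E'
from bench import *
import numpy as np, cv2
def ray(n,u,v,z):
    m=camera_model(n);R=m["extrinsics"][:3,:3];t=m["extrinsics"][:3,3]
    d=R.T@np.array([(u-m["cx"])/m["fx"],-(v-m["cy"])/m["fy"],-1]);c=-R.T@t
    return c+d*(z-c[2])/d[2]
def proj(n,p):
    m=camera_model(n);q=m["extrinsics"]@np.append(p,1)
    return np.array([m["cx"]+m["fx"]*q[0]/-q[2],m["cy"]+m["fy"]*q[1]/q[2]])
E
python3 - <<'E'
from h import *
np.set_printoptions(precision=4,suppress=True)
T=dict(long=(173.2,195.8,.078),middle=(178,249,.062),short=(228.4,219.4,.046),orange=(177.6,220.8,.078),purple=(220.6,198.8,.046),
 eye=(447.2,231.6,.075),big=(458.8,174.8,.075),oil=(115,158,.16))
for k,(u,v,z) in T.items(): print(k,ray("top",u-.4,v-.4,z))
S=dict(long=(348.8,143.4,.078),middle=(301.8,132.2,.062),short=(304.4,177,.046),eye=(147.7,359.5,.075))
for k,(u,v,z) in S.items(): print("scene",k,ray("scene",u-.4,v-.4,z))
R=[((285.6,200.8,.022),(52,40)),((312.4,243.6,.022),(-52,-40)),((283.4,220.4,.058),(0,40)),((281.6,241,.058),(-52,40)),((317.4,202.2,.09),(52,-40)),((315.6,223,.09),(0,-40))]
P=np.array([ray("top",u-.4,v-.4,z)[:2] for (u,v,z),_ in R]);L=np.array([l for _,l in R])/1e3
c=P.mean(0);A=(P-c);l=L-L.mean(0)
a=np.arctan2((l[:,0]*A[:,1]-l[:,1]*A[:,0]).sum(),(l*A).sum());Q=np.array([[np.cos(a),-np.sin(a)],[np.sin(a),np.cos(a)]])
o=c-Q@L.mean(0);print("rack",o,a,"\nresid mm",(P-(o+L@Q.T))*1e3);print("pockets",o+Q@[.052,.04],o+Q@[-.052,-.04])
Rd=np.array([[0,1,0],[1,0,0],[0,0,-1.]]);Rs=[Rd,np.array([[0,-1,0],[-1,0,0],[0,0,-1.]]),np.diag([1,-1,-1.])]
for r in Rs: print([ik(ray("top",T[k][0],T[k][1],.05),r) for k in("long","eye")])
E
```

```text
long [0.5779 0.3411 0.078 ]
middle [0.4454 0.3314 0.062 ]
short [0.5197 0.2075 0.046 ]
orange [0.5157 0.3294 0.078 ]
purple [0.5723 0.2277 0.046 ]
eye [ 0.4878 -0.3379  0.075 ]
big [ 0.6289 -0.3697  0.075 ]
oil [0.6603 0.4573 0.16  ]
scene long [0.5781 0.3437 0.078 ]
scene middle [0.4451 0.3349 0.062 ]
scene short [0.5199 0.2111 0.046 ]
scene eye [ 0.4864 -0.333   0.075 ]
rack [0.5128 0.0276] -0.09437151025687311 
resid mm [[-0.0941 -0.5126]
 [-0.0464  0.206 ]
 [ 0.0195 -0.098 ]
 [ 0.0813 -0.4082]
 [-0.3642  0.5157]
 [ 0.4039  0.2971]]
pockets [0.5684 0.0626] [ 0.4573 -0.0073]
[array([ 0.0061,  0.9382, -0.9419,  1.5963,  0.8448,  1.0595, -1.1802]), array([ 0.7886,  0.616 , -0.2971,  1.8273,  0.2548,  0.7355,  0.3529])]
[array([ 0.1507,  1.2141, -1.3397,  1.587 ,  1.2086,  1.3487,  1.788 ]), array([ 0.3489,  0.6003,  0.2833,  1.8587, -0.2429,  0.7162, -2.3721])]
[array([-0.2093,  0.7803, -0.5627,  1.6115,  0.5006,  0.8977, -2.5302]), array([ 0.587 ,  0.5907, -0.0306,  1.8417,  0.0262,  0.7096, -1.0291])]
```

```bash
cat >> h.py <<'E'
a=-0.094; c_,s_=np.cos(a),np.sin(a)
Rt=np.array([[-c_,-s_,0],[-s_,c_,0],[0,0,-1.]])   # tool y along rack y
def pick(x,y,tz,grip=30):
    command_gripper(0.5); move_ptp([x,y,0.20],Rt)
    servo_line([x,y,tz+.05],v=.2); 
    print("down hit",servo_line([x,y,tz],v=.08,force_limit=8))
    command_gripper(0.0,grip); s=state(); print("grip",s["finger_gap"]*92,s["grasp_force"],s["tool_pos"])
    servo_line([x,y,0.20],v=.2)
def place(x,y,tz):
    z=state()["tool_pos"][2]; servo_line([x,y,z],v=.2); servo_line([x,y,tz+.015],v=.2)
    print("touch",servo_line([x,y,tz-.003],v=.03,force_limit=4),state()["tool_pos"],state()["finger_gap"]*92)
E
python3 - <<'E'
from h import *
command_gripper(0.5)
print(ik([.4,.0,.30],Rt))
move_ptp([.4,-.05,.30],Rt); print(state()["clock"],state()["q"])
pick(.5198,.2092,.016)
place(.5684,.0642,.028)
print(state()["clock"],state()["contact_force"])
s=capture("scene");t=capture("top")
cv2.imwrite("pics/p1.png",np.hstack([cv2.resize(s[150:290,200:340],(560,560)),cv2.resize(t[150:270,250:310],(240,480))[:560] if 0 else cv2.copyMakeBorder(cv2.resize(t[170:290,262:322],(240,480)),0,80,0,0,0)]))
E
```

```text
[ 0.82982364 -0.02331264 -0.87329289  2.01515549 -0.01965071  1.1414857
  1.44164124]
3.0083 [ 0.84832018 -0.01763558 -0.77479495  2.01287865 -0.01380799  1.14130456
  1.55447411]
down hit False
grip 21.143335443745844 30.00048726797104 [0.52003341 0.2092034  0.01631993]
touch True [0.56849438 0.06391111 0.0281216 ] 21.680430235832524
9.8833 [-0.22608399 -0.9713427   3.82549494]
```

View pics/p1.png

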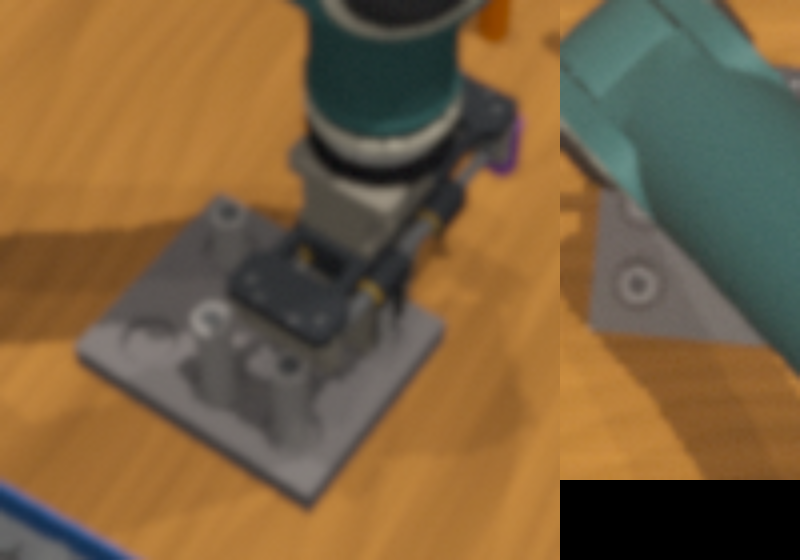

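Seated: the touch came at z = 28.1 mm, as expected for the pocket floor, against 38 mm on the rim. The view shows the gripper clear of the neighbours. Next I'll release it and do the long pin.

Run:
```python
from h import *
command_gripper(0.5); servo_line([.5685,.0639,.20],v=.2)
pick(.578,.3424,.041)
place(.4573,-.0057,.053)
s=state();print(s["clock"],s["contact_force"],s["grasp_force"])
```

```text
down hit False
grip 21.53559951227345 29.998217225074768 [0.5782505  0.3424634  0.04140395]
touch True [ 0.45742535 -0.00606288  0.05313102] 21.688966133607575
19.025 [-0.05851689  0.26997414  4.4024235 ] 30.00092089176178
```

Run:
```python
from h import *
command_gripper(0.5); servo_line([.4574,-.0061,.20],v=.2)
pick(.4452,.333,.026)
s=capture("scene");t=capture("top")
servo_line([.4652,.0,.21],v=.25); servo_line([.487,-.3355,.21],v=.25)
servo_line([.487,-.3355,.131],v=.15)
e=capture("scene");print(state()["clock"],state()["finger_gap"]*92,state()["tool_pos"])
cv2.imwrite("pics/e1.png",e);cv2.imwrite("pics/t1.png",t)
r=lambda im,x,y,w,h,W,H:cv2.resize(im[y:y+h,x:x+w],(W,H),interpolation=cv2.INTER_CUBIC)
cv2.imwrite("pics/p2.png",np.hstack([np.vstack([r(s,210,185,110,100,330,300),r(t,262,180,110,100,330,300)]),r(e,110,310,78,100,468,600)]))
```

```text
down hit False
grip 21.537913977608362 30.000386238098145 [0.44543134 0.33302504 0.02631534]
28.7917 21.725773969108932 [ 0.48795454 -0.33552021  0.13214553]
```

View pics/p2.png

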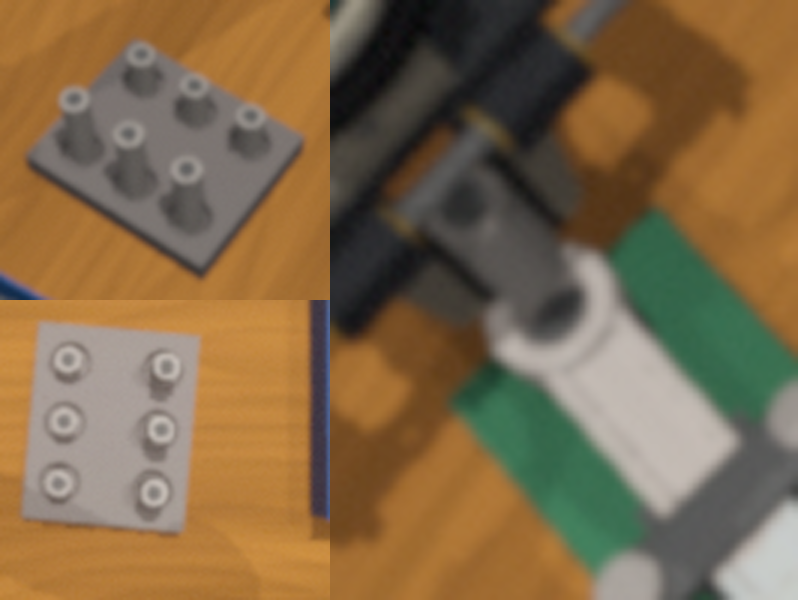

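Both placed pins stand in their pockets (left panels). On the right, the middle pin hangs over the eye at about scene (147,361). Next I'll overlay projections to measure the alignment.

Run:
```python
from h import *
k=10
def pan(im,n,x,y,w,h,circs):
    o=cv2.resize(im[y:y+h,x:x+w],None,fx=k,fy=k,interpolation=cv2.INTER_CUBIC)
    for c,r,col in circs:
        th=np.linspace(0,6.283,60)
        p=np.array([proj(n,np.array([c[0]+r*np.cos(q),c[1]+r*np.sin(q),c[2]])) for q in th])
        cv2.polylines(o,[np.int32(np.round((p-[x,y]+.5)*k-.5))],True,col,1)
    return o
s=cv2.imread("pics/scene0.png");t=cv2.imread("pics/top0.png");e=cv2.imread("pics/e1.png")
T=state()["tool_pos"];b=np.array([T[0],T[1],T[2]-.0263])
E1=[.4864,-.333,.075];E2=[.4878,-.3379,.075]
g=(0,255,0);rd=(0,0,255)
cv2.imwrite("pics/p3.png",np.hstack([pan(s,"scene",132,340,30,40,[(E1,.019,g),(E1,.0115,rd)]),pan(t,"top",434,212,24,40,[(E2,.019,g),(E2,.0115,rd)]),
 pan(e,"scene",122,330,26,40,[(b,.011,g),(b+[0,0,.062],.011,rd)])]))
```

```text
(no output)
```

View pics/p3.png

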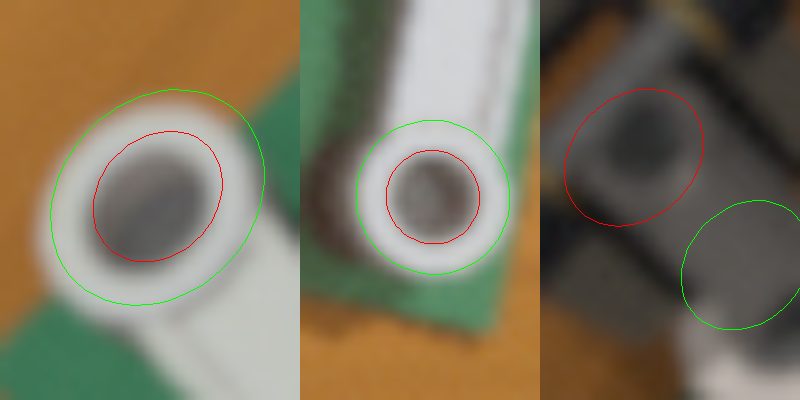

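Left panel: the eye sits about (-1.0,+1.4) px from my earlier scene mark. Middle panel: the top mark is good to about 0.3 px. I'll update the eye position, go to the 10 mm gap and compare the pin's lower end with the eye in a single image.

Run:
```python
from h import *
A=ray("scene",146.3,360.5,.075);B=ray("top",446.6,231.5,.075);print(A,B)
c=(A+B)/2; print(c)
T=state()["tool_pos"]
servo_line([c[0],c[1],T[2]],v=.05); servo_line([c[0],c[1],.1113],v=.04); pause(.3)
e=capture("scene");cv2.imwrite("pics/e2.png",e);cv2.imwrite("pics/t2.png",capture("top"))
s=state();T=s["tool_pos"];print(T,s["clock"],s["contact_force"],s["eef_rot"][:,2])
b=np.array([T[0],T[1],T[2]-.0263]);k=12;x,y,w,h=122,330,50,50
o=cv2.resize(e[y:y+h,x:x+w],None,fx=k,fy=k,interpolation=cv2.INTER_CUBIC);raw=o.copy()
for q,r,col in [(b,.011,(0,255,0)),(b+[0,0,.062],.011,(0,0,255)),(np.array([c[0],c[1],.075]),.019,(255,255,0))]:
    p=np.array([proj("scene",q+r*np.array([np.cos(z),np.sin(z),0])) for z in np.linspace(0,6.3,60)])
    cv2.polylines(o,[np.int32(np.round((p-[x,y]+.5)*k-.5))],True,col,1)
cv2.imwrite("pics/p4.png",o)
```

```text
[ 0.4865019 -0.3357888  0.075    ] [ 0.48710477 -0.33740623  0.075     ]
[ 0.48680334 -0.33659751  0.075     ]
[ 0.48680014 -0.33665752  0.11140066] 30.1167 [-0.89617413  0.58792099 -0.24719012] [ 6.62820192e-05 -1.53134872e-04 -9.99999986e-01]
```

View pics/p4.png

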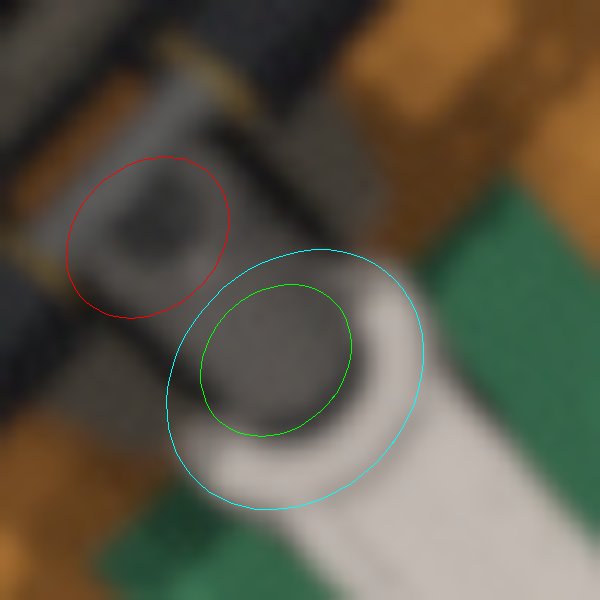

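The cyan eye outline fits, but the pin's top hole sits about 1.7 px to the right of and above the predicted axis. I'll take an enhanced view with the pin's axis turned vertical to measure the pin and eye edges directly.

Run:
```python
from h import *
e=cv2.imread("pics/e2.png");T=np.array([.48680,-.33666,.0851])
p0=proj("scene",T);p1=proj("scene",T+[0,0,.062]);d=(p0-p1)/np.linalg.norm(p0-p1)
k=14;M=k*np.array([[d[1],-d[0]],[d[0],d[1]]]);off=np.array([300,330])-M@p0
g=cv2.warpAffine(e,np.c_[M,off],(600,600),flags=cv2.INTER_CUBIC)
g2=np.uint8(255*np.clip(g/255.,0,1)**.5)
g2=cv2.createCLAHE(3,(3,3)).apply(cv2.cvtColor(g2,cv2.COLOR_BGR2GRAY));g2=cv2.cvtColor(g2,cv2.COLOR_GRAY2BGR)
for x in range(0,600,50): cv2.line(g2,(x,0),(x,8 if x!=300 else 20),(0,255,255),1);cv2.line(g2,(0,x),(8,x),(0,255,255),1)
f=lambda P:M@proj("scene",np.array(P))+off
ex,ey=.4868,-.3366
print("pin ctr bottom",f(T),"top",f(T+[0,0,.062]),"eye",f([ex,ey,.075]))
n=np.array([.87,.49,0]);
for nm,zc,r in(("bot",.0851,.011),("eyeOut",.075,.019)):
    q=np.array([f([ex+r*np.cos(t),ey+r*np.sin(t),zc]) for t in np.linspace(0,6.28,90)]);print(nm,q.min(0),q.max(0))
print("d/dx,d/dy per mm",(f([ex+.001,ey,.075])-f([ex,ey,.075])),(f([ex,ey+.001,.075])-f([ex,ey,.075])))
G=cv2.GaussianBlur(cv2.cvtColor(g,cv2.COLOR_BGR2GRAY),(0,0),4)
for r in (230,270,310,350): print(r,G[r,120:480:10])
print("col",G[250:560:10,305])
cv2.imwrite("pics/p5.png",g2)
```

```text
pin ctr bottom [300. 330.] top [300.         122.86276339] eye [300.51517917 360.94317307]
bot [203.26731304 251.45989196] [396.44112496 409.31282884]
eyeOut [133.59597803 227.1464862 ] [463.52275265 497.30416724]
d/dx,d/dy per mm [1.28196002 7.03187677] [ 8.58003092 -1.07387929]
230 [61 61 60 60 60 57 52 43 34 34 44 58 71 79 83 84 85 86 85 85 84 83 82 80
 78 74 71 68 64 57 45 34 29 31 41 50]
270 [61 60 60 60 60 58 54 45 37 38 47 61 73 80 84 86 86 85 85 86 85 83 81 79
 77 74 72 70 67 60 51 41 34 39 49 56]
310 [61 67 73 80 85 87 82 74 60 51 53 63 74 81 84 85 85 85 85 84 84 83 81 80
 77 74 72 73 78 82 85 81 75 70 68 66]
350 [ 59  77  97 115 126 130 130 126 115 102  88  81  80  82  84  85  86  85
  85  85  83  82  81  79  76  75  75  81  93 105 116 123 127 126 117  99]
col [ 85  85  85  86  86  86  85  84  85  85  85  85  84  82  75  65  63  77
 107 138 160 173 177 172 164 158 163 172 180 184 185]
```

View pics/p5.png

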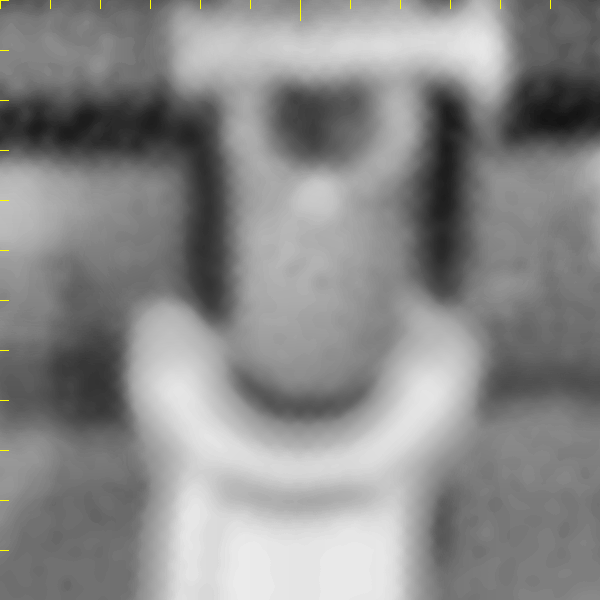

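In this view the pin is centred at column 323 (edges 229 and 419) and not tilted. The eye is centred at about 306, and the bore gap is slightly wide towards +x. The relative correction is about -1.8 mm in y and +0.5 mm in x.

Run:
```python
from h import *
servo_line([.4873,-.3384,.1113],v=.02); pause(.4)
e=capture("scene");s=state();T=s["tool_pos"];print(T,s["clock"],s["contact_force"],s["finger_gap"]*92,np.abs(s["joint_vel"]).max())
b=np.array([.48680,-.33666,.0851])
p0=proj("scene",b);p1=proj("scene",b+[0,0,.062]);d=(p0-p1)/np.linalg.norm(p0-p1)
k=14;M=k*np.array([[d[1],-d[0]],[d[0],d[1]]]);off=np.array([300,330])-M@p0
g=cv2.warpAffine(e,np.c_[M,off],(600,600),flags=cv2.INTER_CUBIC)
cv2.imwrite("pics/p6.png",np.uint8(255*(g/255.)**.5))
```

```text
[ 0.48729825 -0.33834584  0.11128568] 30.8167 [ 0.09154257  0.19989323 -0.85793069] 21.319673560271596 0.0008073807957316492
```

View pics/p6.png

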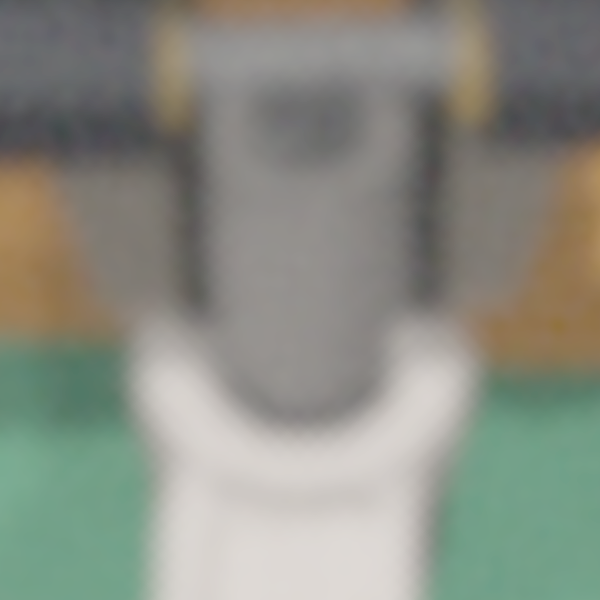

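The pin (columns 210–408, centre 309) is now centred over the eye (130–482, centre 306), clear of the rod and still gripped.

```bash
python3 -c "
from bench import *
print(close_job())"
```

```text
the job is handed in; nothing more can be done
None
```

The short and long pins are standing in their free pockets, and I handed the job in with the middle pin held upright about 10 mm above the small eye, within about 1 mm of the bore axis by the last picture, at about 31 s on the robot's clock.

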